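# Box the waiting moon cake with the cartoner's valve lever

## Robot

A 6-joint arm with a two-finger parallel gripper is mounted at the origin on the work surface; the furniture and walls round the work are solid. World frame = base frame: x ahead of the robot, y to its left, z up, the work surface at z = 0. Lengths are in m, angles in rad, forces in N, time in s.
With the tool pointing down it reaches from about 0.35 to 0.85 m from the base axis. Payload 8.1 kg.
Tool frame: the origin (TCP) lies at the centre of the arm's flange, where the gripper is bolted on; the fingertips stand 186 mm ahead of it and the grasp point (between the pads) lies 167 mm ahead of it (robot.grasp_offset is the distance from the TCP to the grasp point, in m); z points along the fingers, y is the line along which they close (so a half turn about z gives the same grasp; the last joint's range is limited). The gripper opens to 93 mm and grips with 3 to 60 N. Pads are 15 mm wide; open, the fingers measure 128 mm over their backs; the gripper's body (75 mm by 188 mm) begins 65 mm behind the grasp point.
Start: joints at [-1.353, 0.13, 1.488, -0, 1.523, -0.085], TCP at [0.179, -0.573, 0.405] pointing down, gripper open.
Joint ranges: [-2.96, 2.96], [-0.89, 2.26], [0.02, 2.5], [-1.34, 4.48], [0, 2.73], [-2.66, 2.66]. Speed limits (rad/s): [2.39, 2.39, 2.79, 3.14, 3.14, 3.14].

## Interface

Orientations are given as a rotation vector (axis times angle).
In Python, from plant import robot gives the robot as it stands.
- The arm moves only by the tool drive_tool, never from a script. Its argument "moves" is one flat list of numbers, 7 for each row, row after row: the finger opening in mm, from 0 to 93, then the shift along the tool's x, y, z in mm, then the turn, a rotation vector about the tool's x, y, z in degrees. A call has 1 to 8 rows; each row shifts and turns the commanded pose from where the row before left it, along the tool's axes as they then stand; what a row does not reach is not made up. A row lasts 1/10 s, in which the tool goes at most 50 mm and 8.59 degrees, less where a joint would pass 70% of its speed; a pose out of reach is approached as far as the arm can. A call is refused whole if a number of a shift passes 50 or a number of a turn 8.59, either way. A call with a gripper value outside its range is refused whole. The fingers move at their own pace and stop on an object; "grip_force" is the grip in N (left out, the last holds). Time passes only in rows, so rows that do not move let the fingers close. It gives the time, the measured TCP pose, the force, the opening and the grip force at its end, in the units of the state.
- robot.read_state(): the state, without advancing time (a new reading comes with each control period).
- robot.read_camera(name): name is "scene" or "top"; returns a dict with "color" (400x640x3 uint8, red, green, blue), "depth" (400x640 float32, m along the optical axis (not along the pixel's ray), 0 where there is no reading), "mtx" (3x3 intrinsics, pixels), "dist_coeffs" ([k1, k2, p1, p2, k3] as OpenCV has them; the pictures are not rectified), "R" (3x3) and "t" (3): a world point X has camera coordinates R X + t. Camera axes: x right, y down, z forward; pixel columns grow to the right and rows downward; lengths in m; the calibration is good to about 2 mm. A picture is of the moment at which its call begins.
- robot.close_job(): hands the job in; it is judged then, once.
The state is a dict: "t": time; "q": joint angles; "dq": joint speeds; "joint_torque": joint torques, N m; "tool_pos": TCP position; "orientation": TCP orientation; "force": force on the tool from outside, world axes, zero at the start; "wrist_torque": the same for the moment, N m; "opening": finger opening in m; "gripper_force": force on a finger pad.
Only numpy, scipy, OpenCV 4.12 (cv2) and the standard library are available. Lean on these libraries where they do the work, as an engineer would, in place of code of your own. Each camera call takes 0.05 s, during which the arm holds its last target. There are 200 camera calls.

## Task

One of the two cartons on the bench cartoner is empty. Push the spring-centred valve lever towards that carton, fully over to its stop, and hold it there a moment so that the pusher slides the waiting cake fully home in the carton; then let the lever go so that lever and pusher return to the middle. Work the machine by its lever only: do not touch the cakes, and leave the other waiting cake standing where it is.

Things in the scene. Friction and masses are not known exactly. Their poses are not given: they have to be found in the camera images.
- cartoner: bench cartoner, fixed; steel base 142 x 400 mm. Origin: on the table under the middle of its lane; x across the lane (away from robot), y along it (robot's left), z up. Deck top 13 mm up. A grey bridge (46 mm along y, x -56 to 84 mm) crosses the middle, with valve block and lever; fixed parts there reach 103 mm up. Cartons 150 mm either side of the middle, end stops' inner faces at y +-188 mm
- valve_lever (a joint): lever angle, rad: 0 upright (spring-centred), positive leans to the cartoner's +y; hard stops at +-0.6. Pivot at x 15, y 0, z 95 mm of the cartoner. 10 mm rod, black knob 35 mm across, 98 to 139 mm from the pivot. The pusher follows the same way, 167 mm per rad, so that the cake is home with the lever at its stop (about 10 N at the knob); let go, it recentres within 2 s
- lever_knob (a point): middle of the lever's knob, on the lever's axis 120 mm from the pivot (215 mm above the table when upright)
- cake_left: golden round moon cake, 75 mm across, 32 mm high, loose, waiting on the lane about 62 mm to the +y side of the middle; origin: centre of its underside
- cake_right: the same kind of moon cake, waiting about 62 mm to the -y side; origin: centre of its underside
- empty_carton: the empty carton: brown cardboard trough 88 mm wide, 76 mm long, 36 mm high, open at the top and at both ends, fixed at one end of the lane (either end, 150 mm from the middle); origin: centre of its underside
- empty_carton_centre (a point): centre of the empty carton's inner floor, 2 mm above empty_carton; a cake fully home stands with its centre within about 5 mm of it
- full_carton: the same kind of carton at the other end of the lane, already filled with a moon cake that is fixed in it; origin: centre of its underside
- pusher_head (a point): top centre of the pusher head, a steel block 70 mm wide, 24 mm thick along the lane, 26 mm high, hidden under the bridge when the lever is upright; it slides along the cartoner's y axis and stands at about y = +-100 mm when it has pushed a cake home
There are look-alikes about, which are no part of the job. Leave any red look-alike of the cake_right alone.

How it is judged:
By the outcome, as a careful person would: the job done as asked, in the order asked, and still so for the second after the job is handed in, with the robot touching nothing.
It also fails if it takes over 40 s, if anything falls off the work surface, if the arm or the gripper's body presses on something with over 40 N, if the wrist force passes 120 N, or if a joint passes its speed limit or range.

## Working session

There is one attempt and no reset: what is moved stays moved. The work goes in short steps, Python scripts to look and compute and a tool call to move; the robot and the scene stay as the last step left them, time stands still between calls to the robot, and variables do not carry over. Pictures are saved under pics/ and viewed, at most 10 in all, crops included, and the job is handed in when it is done.

Besides the shell and the picture viewer there is one more tool, called after "Call:" by a JSON object that holds its "api" and its "payload", one argument or row to a line. drive_tool: Moves the arm, as the interface text tells. Its arguments: {"type":"object","properties":{"moves":{"type":"array","items":{"type":"number"}},"grip_force":{"type":"number"}},"required":["moves"]}

```bash
mkdir -p pics; cat > h.py <<'E'
import numpy as np, cv2
from plant import robot
def snap(n):
    c=robot.read_camera(n); np.savez(f'{n}.npz',**c); return c
def px2w(c,u,v,z=None):
    p=cv2.undistortPoints(np.array([[[u,v]]],float),c['mtx'],c['dist_coeffs'])[0,0]
    R,t=c['R'],np.ravel(c['t']); o=-R.T@t; r=R.T@np.array([p[0],p[1],1])
    s=(z-o[2])/r[2] if z is not None else float(c['depth'][int(v),int(u)])
    return o+s*r
E
python3 - <<'E'
from h import *
for n in('scene','top'):
    c=snap(n); cv2.imwrite(f'pics/{n}0.png',c['color'][:,:,::-1]); print(-c['R'].T@np.ravel(c['t']))
s=robot.read_state();print(s)
E
```

```text
[0.12701982 0.47221195 0.74138386]
[ 0.35531656 -0.06544137  0.99656702]
{'t': 0.1, 'q': array([-1.35340989e+00,  1.31094008e-01,  1.48917608e+00, -8.11290796e-06,
        1.52300190e+00, -8.54314434e-02]), 'dq': array([-0.00156126, -0.00048544, -0.00027889,  0.0004786 ,  0.00129603,
        0.00047023]), 'joint_torque': array([ 2.39445042e-03, -5.61338854e+01, -4.93097234e+01,  7.70280906e-02,
        2.91183213e-02, -6.13589350e-05]), 'tool_pos': array([ 0.17888358, -0.5724962 ,  0.40378396]), 'orientation': array([-3.10399533e+00, -4.73597830e-01,  1.86516826e-04]), 'force': array([ 0.64133114, -0.62159835, -0.18923572]), 'wrist_torque': array([ 0.00433684,  0.00797523, -0.03302539]), 'gripper_force': 0.0, 'opening': 0.09319300928060137}
```

View pics/scene0.png

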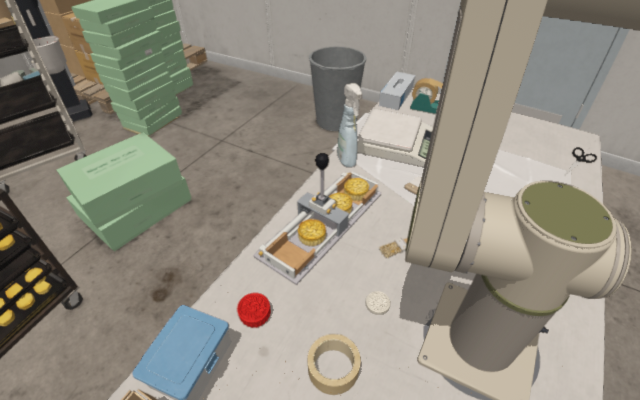

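View pics/top0.png

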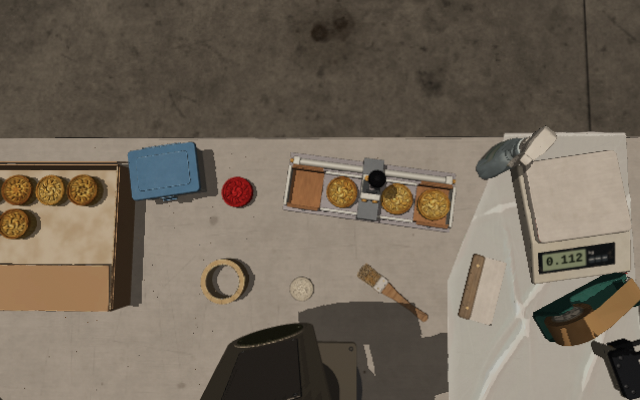

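The top view shows the cartoner with the empty carton at its left end (307,187), i.e. +y. The full carton is at (433,205), the waiting cakes at (342,192) and (397,198), and the knob at (377,178). 
Possible confusions: the red cake look-alike at (238,192), the tray cakes at (20–85,190), and the fixed cake in the full carton (433,205). The only lever is the one with its knob at (377,178). I'll check this in a close crop.

```bash
python3 - <<'E'
from h import *
a=dict(np.load('top.npz'));b=dict(np.load('scene.npz'))
A=cv2.resize(a['color'][140:240,275:465],None,fx=4,fy=4,interpolation=3)
cv2.imwrite('pics/topc.png',A[:,:,::-1])
B=cv2.resize(b['color'][140:290,245:395],None,fx=4,fy=4,interpolation=3)
cv2.imwrite('pics/scc.png',B[:,:,::-1])
E
```

```text
(no output)
```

View pics/topc.png

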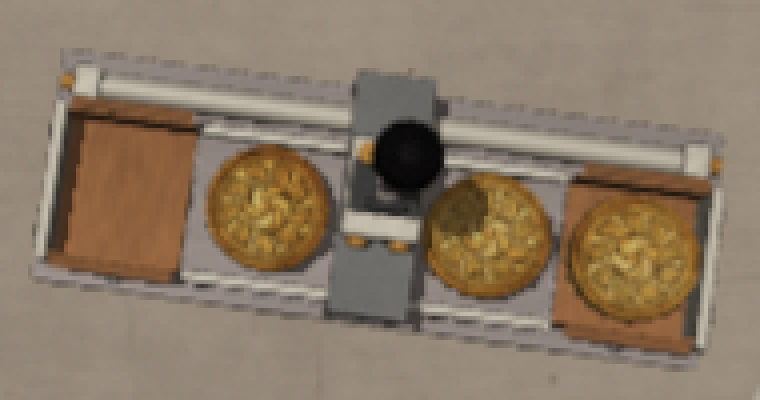

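View pics/scc.png

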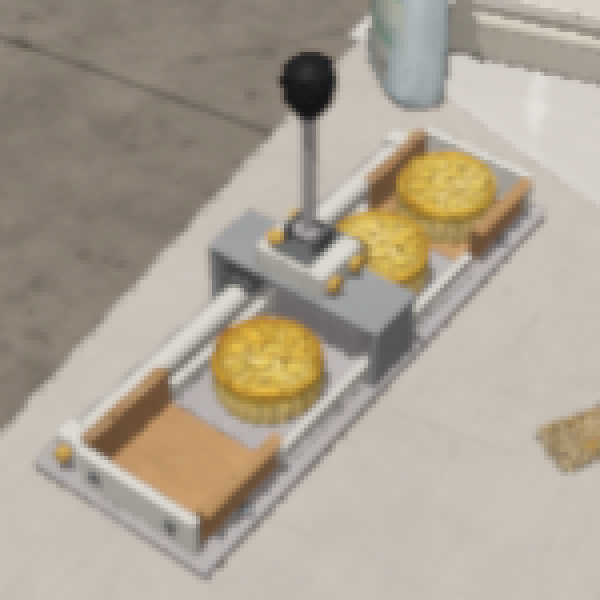

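The crops confirm the empty carton at the +y end, crop (125,190), and one upright lever with its knob at crop (408,155). The base corners are at (65,48), (722,130), (692,370) and (35,278).

```bash
python3 - <<'E'
from h import *
a=dict(np.load('top.npz'));b=dict(np.load('scene.npz'))
f=lambda x,y:(275+x/4-.4,140+y/4-.4)
P=[px2w(a,*f(*p),z=.005) for p in [(65,48),(722,130),(692,370),(35,278)]]
for p in P: print(p.round(4))
o=np.mean(P,0); y=(P[0]+P[3]-P[1]-P[2]);y/=np.linalg.norm(y);print('o',o,'yaw',np.degrees(np.arctan2(-y[0],y[1])))
print([np.linalg.norm(P[i]-P[i-1]).round(4) for i in range(4)])
x=np.array([y[1],-y[0],0]); print('pred knob',o+.015*x,x,y)
print('top knob z.215',px2w(a,*f(408,155),z=.215),'scene',px2w(b,245+308/4-.4,140+84/4-.4,z=.215))
for n,q in(('cakeL',(268,208)),('cakeR',(488,236))):
  w=px2w(a,*f(*q),z=.045);print(n,w,(w-o)@x,(w-o)@y)
# triangulate
def ray(c,u,v):
  q=px2w(c,u,v,z=0);t=-c['R'].T@np.ravel(c['t']);d=q-t;return t,d/np.linalg.norm(d)
o1,d1=ray(a,*f(408,155));o2,d2=ray(b,321.6,160.6)
s=np.linalg.lstsq(np.c_[d1,-d2],o2-o1,rcond=None)[0];print(o1+s[0]*d1,o2+s[1]*d2)
E
```

```text
[0.5607 0.051  0.005 ]
[ 0.5099 -0.3459  0.005 ]
[ 0.366  -0.3252  0.005 ]
[0.4193 0.0675 0.005 ]
o [ 0.46396967 -0.13815215  0.005     ] yaw -7.508766189603742
[np.float64(0.1424), np.float64(0.4001), np.float64(0.1453), np.float64(0.3963)]
pred knob [ 0.47884104 -0.14011232  0.005     ] [ 0.99142488 -0.13067788  0.        ] [0.13067788 0.99142488 0.        ]
top knob z.215 [ 0.4651454  -0.13850943  0.215     ] scene [ 0.46543542 -0.13930211  0.215     ]
cakeL [ 0.4579324  -0.07328481  0.045     ] -0.014462223502918408 0.06352215061036869
cakeR [ 0.44193678 -0.2000836   0.045     ] -0.013750883629162582 -0.06427959204540898
[ 0.4650443  -0.13844216  0.21571949] [ 0.46497703 -0.1384738   0.215713  ]
```

Two-camera triangulation puts the knob at (0.465, -0.139, 0.215), which agrees with the base fit plus the 15 mm offset. Cartoner yaw is -7.5°. Plan: rise, turn the tool 24.9° so its y lies along the lane, straddle the knob with the fingers open, and push it to +y with the -y finger.

Call:
{"api": "drive_tool", "payload": {
  "moves": [93, 0, 0, -40, 0, 0, 6.2, 93, 0, 0, -40, 0, 0, 6.2, 93, 0, 0, -40, 0, 0, 6.2, 93, 0, 0, -30, 0, 0, 6.3]
}}

```text
t: 0.5
tool_pos: [0.1789, -0.5725, 0.5573]
orientation: [3.133, -0.214, 0.001]
force: [0.3, -0.6, 0.2]
opening: 0.0927
gripper_force: 0.0
```

```bash
cat > g.py <<'E'
from h import *
from scipy.spatial.transform import Rotation as Ro
s=robot.read_state();R=Ro.from_rotvec(s['orientation']).as_matrix()
K=np.array([.465,-.139,.370])
print('t',s['t'],'tcp',s['tool_pos'].round(4),'F',s['force'].round(1),'\nR',R.round(3).tolist())
print('to go, tool mm',(1000*R.T@(K-s['tool_pos'])).round(1),'yaw x',np.degrees(np.arctan2(R[1,0],R[0,0])))
E
python3 g.py
```

```text
t 0.5 tcp [ 0.1789 -0.5725  0.5573] F [ 0.3 -0.6  0.2] 
R [[0.991, -0.136, 0.0], [-0.136, -0.991, -0.002], [0.001, 0.002, -1.0]]
to go, tool mm [ 224.5 -468.6  186.7] yaw x -7.804692605696186
```

Call:
{"api": "drive_tool", "payload": {
  "moves": [93, 18, -38, 0, 0, 0, 0, 93, 18, -38, 0, 0, 0, 0, 93, 18, -38, 0, 0, 0, 0, 93, 18, -38, 0, 0, 0, 0, 93, 18, -38, 0, 0, 0, 0, 93, 18, -38, 0, 0, 0, 0, 93, 18, -38, 0, 0, 0, 0, 93, 18, -38, 0, 0, 0, 0]
}}

```text
t: 1.3
tool_pos: [0.3622, -0.2887, 0.5544]
orientation: [-3.134, 0.207, 0.0]
force: [0.8, -0.9, -0.8]
opening: 0.0933
gripper_force: 0.0
```

Call:
{"api": "drive_tool", "payload": {
  "moves": [93, 20, -40, 0, 0, 0, 0, 93, 20, -40, 0, 0, 0, 0, 93, 20, -40, 0, 0, 0, 0, 93, 10, -25, 0, 0, 0, 0, 93, 5, -10, 0, 0, 0, 0, 93, 0, 0, 0, 0, 0, 0]
}}

```text
t: 1.9
tool_pos: [0.4568, -0.1456, 0.5543]
orientation: [-3.135, 0.203, 0.001]
force: [-0.3, -0.9, -1.2]
opening: 0.0927
gripper_force: 0.0
```

```bash
python3 g.py
```

```text
t 1.9 tcp [ 0.4568 -0.1456  0.5543] F [-0.3 -0.9 -1.2] 
R [[0.992, -0.129, -0.001], [-0.129, -0.992, 0.0], [-0.001, -0.0, -1.0]]
to go, tool mm [  7.4  -7.5 184.3] yaw x -7.414263140837558
```

Correct the offset, then descend around the knob.

Call:
{"api": "drive_tool", "payload": {
  "moves": [93, 7, -7, 0, 0, 0, 0, 93, 0, 0, 30, 0, 0, 0, 93, 0, 0, 30, 0, 0, 0, 93, 0, 0, 30, 0, 0, 0, 93, 0, 0, 0, 0, 0, 0, 93, 0, 0, 0, 0, 0, 0]
}}

```text
t: 2.5
tool_pos: [0.464, -0.1412, 0.4651]
orientation: [-3.134, 0.209, 0.001]
force: [-0.6, -0.1, 0.6]
opening: 0.0927
gripper_force: 0.0
```

```bash
python3 g.py; python3 - <<'E'
from h import *
c=snap('scene');B=cv2.resize(c['color'][60:300,200:440],None,fx=2.5,fy=2.5,interpolation=3);cv2.imwrite('pics/s1.png',B[:,:,::-1])
E
```

```text
t 2.5 tcp [ 0.464  -0.1412  0.4651] F [-0.6 -0.1  0.6] 
R [[0.991, -0.133, -0.001], [-0.133, -0.991, 0.0], [-0.001, -0.0, -1.0]]
to go, tool mm [ 0.8 -2.3 95.1] yaw x -7.638038893453925
```

View pics/s1.png

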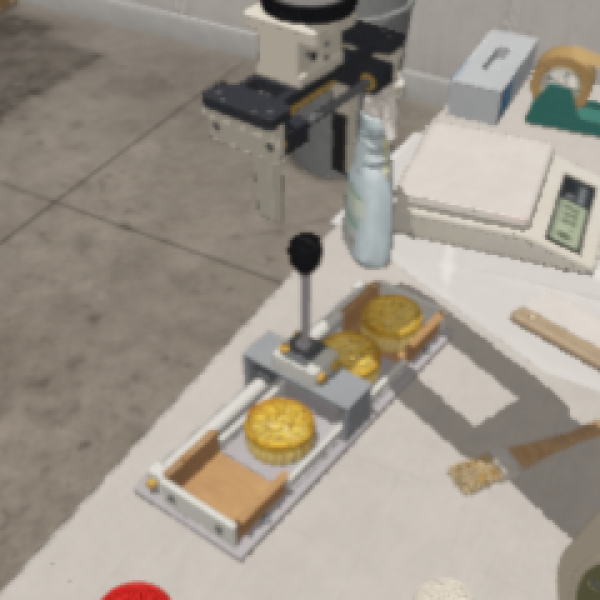

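The picture shows the open fingers above and either side of the knob (305,255), with the bottle clear behind. Descending.

Call:
{"api": "drive_tool", "payload": {
  "moves": [93, 1, -2, 20, 0, 0, 0, 93, 0, 0, 25, 0, 0, 0, 93, 0, 0, 25, 0, 0, 0, 93, 0, 0, 25, 0, 0, 0, 93, 0, 0, 0, 0, 0, 0]
}}

```text
t: 3.05
tool_pos: [0.4651, -0.1387, 0.3684]
orientation: [-3.134, 0.207, 0.004]
force: [-0.0, 0.3, -0.8]
opening: 0.0928
gripper_force: 0.0
```

Call:
{"api": "drive_tool", "payload": {
  "moves": [93, 0, -8, 0, 0, 0, 0, 93, 0, -8, 0, 0, 0, 0, 93, 0, -7, 0, 0, 0, 0, 93, 0, -5, 0, 0, 0, 0, 93, 0, -5, 0, 0, 0, 0, 93, 0, -5, 0, 0, 0, 0, 93, 0, -5, 0, 0, 0, 0, 93, 0, -5, 0, 0, 0, 0]
}}

```text
t: 3.85
tool_pos: [0.4719, -0.0909, 0.3701]
orientation: [3.134, -0.207, 0.001]
force: [-0.3, -3.5, 3.2]
opening: 0.0934
gripper_force: 2.0
```

```bash
python3 g.py
```

```text
t 3.85 tcp [ 0.4719 -0.0909  0.3701] F [-0.3 -3.5  3.2] 
R [[0.991, -0.132, 0.001], [-0.132, -0.991, -0.001], [0.001, 0.001, -1.0]]
to go, tool mm [-0.5 48.6  0.2] yaw x -7.565320797990839
```

Call:
{"api": "drive_tool", "payload": {
  "moves": [93, 0, -5, 0, 0, 0, 0, 93, 0, -5, 0, 0, 0, 0, 93, 0, -5, 0, 0, 0, 0, 93, 0, -5, 0, 0, 0, 0, 93, 0, -5, 0, 0, 0, 0, 93, 0, -5, 0, 0, 0, 0, 93, 0, -5, 0, 0, 0, 0, 93, 0, -4, 0, 0, 0, 0]
}}

```text
t: 4.65
tool_pos: [0.476, -0.0527, 0.3674]
orientation: [3.133, -0.208, -0.007]
force: [-1.0, -11.8, -10.9]
opening: 0.0926
gripper_force: 6.0
```

Call:
{"api": "drive_tool", "payload": {
  "moves": [93, 0, -2, 0, 0, 0, 0, 93, 0, -2, 0, 0, 0, 0, 93, 0, 0, 0, 0, 0, 0]
}}

```text
t: 4.95
tool_pos: [0.4764, -0.0488, 0.3672]
orientation: [3.133, -0.208, -0.008]
force: [-1.3, -10.5, -8.1]
opening: 0.0932
gripper_force: 5.2
```

```bash
python3 g.py
```

```text
t 4.95 tcp [ 0.4764 -0.0488  0.3672] F [ -1.3 -10.5  -8.1] 
R [[0.991, -0.132, -0.005], [-0.132, -0.991, -0.001], [-0.005, 0.002, -1.0]]
to go, tool mm [ 0.6 90.9 -2.7] yaw x -7.595648538274346
```

Call:
{"api": "drive_tool", "payload": {
  "moves": [93, 0, -2, 0, 0, 0, 0, 93, 0, -2, 0, 0, 0, 0, 93, 0, 0, 0, 0, 0, 0]
}}

```text
t: 5.25
tool_pos: [0.4768, -0.0453, 0.3669]
orientation: [3.132, -0.209, -0.009]
force: [-1.6, -12.5, -10.0]
opening: 0.0933
gripper_force: 6.4
```

```bash
python3 g.py; python3 - <<'E'
from h import *
c=snap('scene');B=cv2.resize(c['color'][100:300,220:420],None,fx=3,fy=3,interpolation=3);cv2.imwrite('pics/s2.png',B[:,:,::-1])
E
```

```text
t 5.25 tcp [ 0.4768 -0.0453  0.3669] F [ -1.6 -12.5 -10. ] 
R [[0.991, -0.133, -0.006], [-0.133, -0.991, -0.002], [-0.006, 0.003, -1.0]]
to go, tool mm [ 0.7 94.5 -2.9] yaw x -7.619507967546596
```

View pics/s2.png

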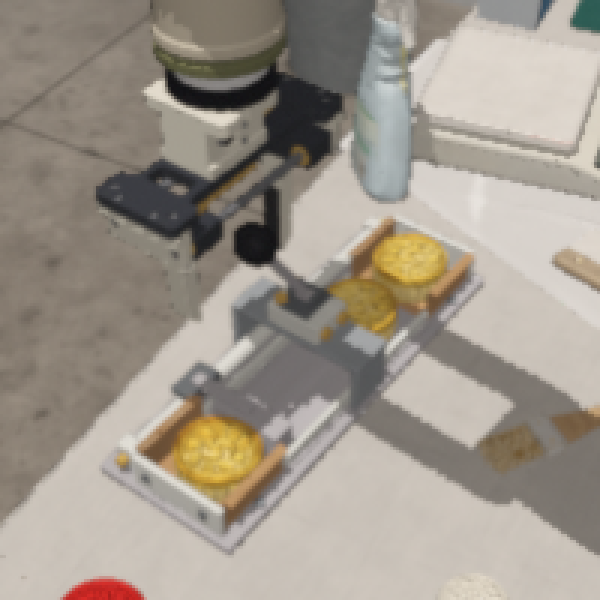

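The cake at (218,450) is in the carton and nearly home, and the right cake has not moved. I'll push on gently to the stop.

Call:
{"api": "drive_tool", "payload": {
  "moves": [93, 0, -2, 0, 0, 0, 0, 93, 0, -1, 0, 0, 0, 0, 93, 0, 0, 0, 0, 0, 0]
}}

```text
t: 5.6
tool_pos: [0.477, -0.043, 0.3664]
orientation: [3.13, -0.209, -0.01]
force: [-1.0, -18.5, -13.2]
opening: 0.093
gripper_force: 9.1
```

Call:
{"api": "drive_tool", "payload": {
  "moves": [93, 0, -2, 0, 0, 0, 0, 93, 0, 0, 0, 0, 0, 0]
}}

```text
t: 5.8
tool_pos: [0.4772, -0.0422, 0.3662]
orientation: [3.127, -0.21, -0.011]
force: [-2.1, -25.3, -14.6]
opening: 0.0929
gripper_force: 13.3
```

```bash
python3 g.py
```

```text
t 5.8 tcp [ 0.4772 -0.0422  0.3662] F [ -2.1 -25.3 -14.6] 
R [[0.991, -0.134, -0.008], [-0.134, -0.991, -0.007], [-0.007, 0.008, -1.0]]
to go, tool mm [ 0.9 97.6 -3. ] yaw x -7.695392304889668
```

The force rises while the displacement stalls at 97.6 mm (97 mm expected), so the lever is at its stop. Hold and check.

Call:
{"api": "drive_tool", "payload": {
  "moves": [93, 0, -1, 0, 0, 0, 0, 93, 0, 0, 0, 0, 0, 0, 93, 0, 0, 0, 0, 0, 0, 93, 0, 0, 0, 0, 0, 0, 93, 0, 0, 0, 0, 0, 0, 93, 0, 0, 0, 0, 0, 0, 93, 0, 0, 0, 0, 0, 0, 93, 0, 0, 0, 0, 0, 0]
}}

```text
t: 6.6
tool_pos: [0.4772, -0.0419, 0.3662]
orientation: [3.126, -0.211, -0.011]
force: [-2.2, -31.0, -14.6]
opening: 0.0928
gripper_force: 15.1
```

```bash
python3 g.py; python3 - <<'E'
from h import *
c=snap('scene');B=cv2.resize(c['color'][200:300,245:345],None,fx=5,fy=5,interpolation=3);cv2.imwrite('pics/s3.png',B[:,:,::-1])
E
```

```text
t 6.6 tcp [ 0.4772 -0.0419  0.3662] F [ -2.2 -31.  -14.6] 
R [[0.991, -0.135, -0.008], [-0.135, -0.991, -0.008], [-0.006, 0.009, -1.0]]
to go, tool mm [ 0.9 97.9 -2.9] yaw x -7.736230346222379
```

View pics/s3.png

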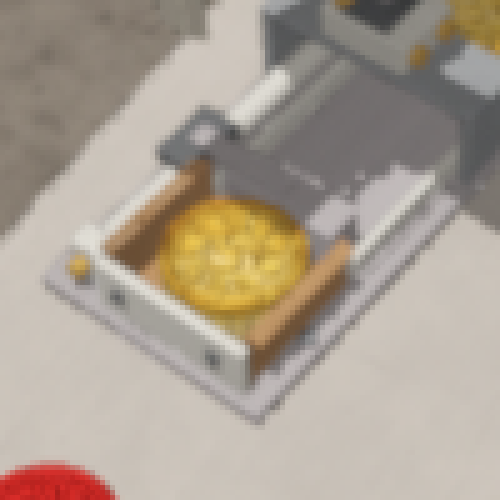

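The cake at crop (235,252) sits deep in the carton against the end stop, with the pusher behind it. A numeric check before release:

```bash
python3 - <<'E'
from h import *
b=dict(np.load('scene.npz'));w=px2w(b,245+235/5-.4,200+252/5-.4,z=.047);d=w-np.array([.4501,-.1363,.047])
print(w,d@[.9914,-.1307,0],d@[.1307,.9914,0])
E
```

```text
[0.46307592 0.0133145  0.047     ] -0.00669028520975832 0.15002376600416698
```

The cake is at y = 150 mm, so it is home. Let the lever return under the retreating finger, then lift off.

Call:
{"api": "drive_tool", "payload": {
  "moves": [93, 0, 12, 0, 0, 0, 0, 93, 0, 13, 0, 0, 0, 0, 93, 0, 13, 0, 0, 0, 0, 93, 0, 13, 0, 0, 0, 0, 93, 0, 13, 0, 0, 0, 0, 93, 0, 13, 0, 0, 0, 0, 93, 0, 13, 0, 0, 0, 0, 93, 0, 10, 0, 0, 0, 0]
}}

```text
t: 7.45
tool_pos: [0.4654, -0.1388, 0.3698]
orientation: [3.135, -0.208, 0.0]
force: [-0.6, 0.5, 0.9]
opening: 0.0928
gripper_force: 0.0
```

Call:
{"api": "drive_tool", "payload": {
  "moves": [93, 0, 0, 0, 0, 0, 0, 93, 0, 0, 0, 0, 0, 0, 93, 0, 0, 0, 0, 0, 0, 93, 0, 0, 0, 0, 0, 0, 93, 0, 0, 0, 0, 0, 0, 93, 0, 0, 0, 0, 0, 0, 93, 0, 0, 0, 0, 0, 0, 93, 0, 0, 0, 0, 0, 0]
}}

```text
t: 8.25
tool_pos: [0.4656, -0.1375, 0.3698]
orientation: [3.135, -0.207, 0.0]
force: [0.2, -0.5, -0.6]
opening: 0.0933
gripper_force: 0.0
```

```bash
python3 g.py
```

```text
t 8.25 tcp [ 0.4656 -0.1375  0.3698] F [ 0.2 -0.5 -0.6] 
R [[0.991, -0.131, 0.0], [-0.131, -0.991, -0.0], [0.0, 0.0, -1.0]]
to go, tool mm [-0.4  1.6 -0.2] yaw x -7.542621902310884
```

Call:
{"api": "drive_tool", "payload": {
  "moves": [93, 0, 0, 0, 0, 0, 0, 93, 0, 0, 0, 0, 0, 0, 93, 0, 0, 0, 0, 0, 0, 93, 0, 0, 0, 0, 0, 0, 93, 0, 0, -20, 0, 0, 0, 93, 0, 0, -30, 0, 0, 0, 93, 0, 0, -30, 0, 0, 0, 93, 0, 0, -30, 0, 0, 0]
}}

```text
t: 9.05
tool_pos: [0.4655, -0.1375, 0.4808]
orientation: [-3.135, 0.207, 0.0]
force: [0.7, -0.8, 1.2]
opening: 0.0929
gripper_force: 0.0
```

Call:
{"api": "drive_tool", "payload": {
  "moves": [93, 0, 0, 0, 0, 0, 0, 93, 0, 0, 0, 0, 0, 0, 93, 0, 0, 0, 0, 0, 0, 93, 0, 0, 0, 0, 0, 0]
}}

```text
t: 9.45
tool_pos: [0.4654, -0.1375, 0.4781]
orientation: [-3.134, 0.207, 0.004]
force: [0.1, 0.7, 0.5]
opening: 0.0931
gripper_force: 0.0
```

```bash
python3 - <<'E'
from h import *
c=snap('scene');B=cv2.resize(c['color'][100:300,220:420],None,fx=3,fy=3,interpolation=3);cv2.imwrite('pics/s4.png',B[:,:,::-1])
E
```

```text
(no output)
```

View pics/s4.png

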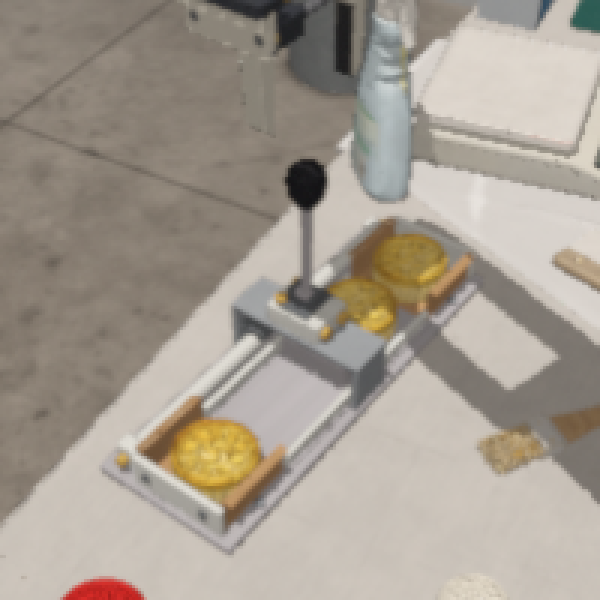

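The lever is upright again (305,185), the pusher is back under the bridge, the left cake is home at (215,452), and the right cake still stands at (365,305). Handing in.

```bash
python3 -c "
from plant import robot
print(robot.close_job())"
```

```text
the job is handed in; nothing more can be done
None
```

The left cake is fully home in the empty (+y) carton, the lever and pusher are back in the middle, the right cake was left standing, and the job is handed in at about 9.5 s.

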